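# Lock a mixer drive with its locking pin

### The arm

A 6-joint arm with a two-finger parallel gripper is mounted at the origin on the work surface. World frame = base frame: x ahead of the robot, y to its left, z up, the work surface at z = 0. Lengths are in m, angles in rad, forces in N, time in s.
With the tool pointing down it reaches from about 0.325 to 0.775 m from the base axis. Payload 5.5 kg.
Tool frame: the origin (TCP) lies on the centre line of the jaws, within the pads' length; the fingertips stand 17 mm ahead of it and the grasp point (between the pads) lies 2 mm behind it (env.finger_overhang is the distance from the TCP to the fingertips, in m); x points along the fingers, y is the direction in which the jaws open and shut, and the axes are right-handed (so a half turn about x gives the same grasp; the last joint's range is limited). The gripper opens to 85 mm and grips with 20 to 120 N. Pads are 22 mm wide; open, the fingers measure 114 mm over their backs; the gripper's body (76 mm by 85 mm) begins 54 mm behind the grasp point. The pads swing forward as they close: fully open they stand 13 mm farther back than shut.
Start: joints at [-0.057, 0.091, 1.231, -0, 1.82, -0.057], TCP at [0.6, -0, 0.248] pointing down, gripper open.
Joint ranges: [-2.87, 2.87], [-0.86, 2.18], [0.17, 2.46], [-1.51, 4.65], [0.06, 2.69], [-2.65, 2.65]. Speed limits (rad/s): [2.57, 2.57, 3.01, 3.14, 3.14, 3.14].

### API

Orientations are given as a rotation vector (axis times angle).
In Python, from workcell import monitor, capture, sign_off, spotter, env gives the robot as it stands.
- The arm moves only by the shell command python3 -m pendant 'ROWS' [OPENING]. ROWS is JSON, a list of rows, each an object of numbers: "x", "y", "z": the shift along the tool's x, y, z in mm; "twist": the turn about the tool's x in rad. A call has 1 to 10 rows; each row is the pose to reach, as a shift and turn from the pose commanded when the call began, along the tool's axes at that moment; what a row does not reach only later rows make up. A row lasts 1/10 s, in which the tool goes at most 50 mm and 8.59 degrees, less where a joint would pass 70% of its speed; a pose out of reach is approached as far as the arm can. A call with a gripper value outside its range is refused whole. OPENING is the opening, from 0 (shut) to 1 (fully open), set as the call begins (- or left out, the last holds). The fingers move at their own pace and stop on an object; the grip force is fixed at half the most. Time passes only in rows, so rows that repeat a pose let the fingers close. It gives the time, the measured TCP pose, the force and the opening at its end, in the units of the state.
- monitor.get_state(): the state, without advancing time (a new reading comes with each control period).
- capture(name): name is "scene" or "side" or "wrist"; returns a dict with "pixels" (400x640x3 uint8, red, green, blue), "fx", "fy", "cx", "cy" (pixels), "position" and "orientation" of the camera in the world. Camera axes: x right, y down, z forward; pixel columns grow to the right and rows downward; lengths in m; the calibration is good to about 2 mm. A picture is of the moment at which its call begins. There is no depth.
- sign_off(): hands the job in, once; it reports no verdict.
Trained networks look in a picture, given as the dict that the camera call returned (one of the last four; its "shot" number tells which), for a name from the list of things; names that differ only in an ending like _2 or _b are one class to them, and where a whole thing is asked for, a point or a joint stands for the part that bears it (a point fixed in the world has none). Each returns a list of dicts, best first, with "score" (0 to 1); they miss things now and then, are a little off and sometimes report something else, mostly with a low value. They report only what shows in the picture. A call takes as long as a camera call. They do not tell look-alikes from the thing itself.
- spotter.masks_of(name, picture): "pixels" (400x640 bool, what is visible of it) and "pixel" ([column, row] in pixels, amid what is visible of it).
- spotter.place_of(name, picture): "pixel" ([column, row] in pixels: a listed point, or the origin of a listed thing).
The state is a dict: "clock": time; "qpos": joint angles; "joint_velocities": joint speeds; "joint_efforts": joint torques, N m; "tcp_pos": TCP position; "eef_rot": TCP orientation; "wrist_force": force on the tool from outside, world axes, zero at the start; "ft_torque": the same for the moment, N m; "gripper_width": finger opening in m.
Only numpy, scipy, OpenCV 4.12 (cv2) and the standard library are available. Lean on these libraries where they do the work, as an engineer would, in place of code of your own. Each camera call takes 0.05 s, during which the arm holds its last target.

### The job

We are servicing this kitchen-mixer drive: first turn its black knob so that the pointer faces the upright index fin, which brings the bushing of the drive arm under the bushing of the bracket. Then take the long locking pin with the cylindrical head from the wooden stand, thread it from above through the upper and then the lower bushing, and finish while still holding it there upright and still: its tip sticks out below the lower bushing and clear of the housing, its head clearly above the upper bushing so that only you carry it. Leave the ball-headed pin and the other things on the table where they are.

Things in the scene. Friction and masses are not known exactly. Their poses are not given: they have to be found in the camera images.
- drive_unit: Fixed mixer drive unit: grey housing 220 (x) x 180 (y) x 45 mm high; origin under its centre, on the knob's vertical axis. Above it a dial of radius 50 mm (top at 83 mm), an index fin on the -x side, 51 to 81 mm from the axis, 100 mm high, 4 mm thick; a column 24 mm square at (65, -62) mm, 150 mm high, whose bracket carries the upper bushing at (65, 0) mm. Its yaw varies.
- upper_bushing (a point): Centre of the mouth of the fixed upper bushing (brass, upright, open at both ends), 158 mm above the table, 65 mm along the drive unit's +x from the axis. Bore 12 mm, in its top 6 mm it flares to a mouth of about 18 mm; outside 25 mm; its underside is 135 mm above the table.
- drive_arm (a joint): Angle of knob and drive arm about the vertical axis of the drive unit, rad, counter-clockwise from above positive; 0 = pointer at the index fin and the arm's bushing exactly under the upper bushing. Starts between 0.6 and 1.25, stops at -0.35 and 1.6. Stiff: friction 0.05 N m, it stays where it is left and needs no more torque than that.
- knob_grip (a point): Point on the knob's axis at the height to grip, 145 mm above the table; turns with the arm: x towards the lower bushing, z up. The knob is a black upright bar 44 mm long along x, 14 mm thick along y (close across this), from 125 to 161 mm above the table, on a thin shaft. The steel pointer points along -x over the dial, to 44 mm from the axis.
- lower_bushing (a point): Centre of the mouth of the lower bushing (brass, upright, open at both ends) at the end of the drive arm, 65 mm from the axis; turns with the arm (x axis away from the knob). Mouth 107 mm above the table, bore 13 mm with a 6 mm high flare at the top to about 19 mm; its underside is 85 mm above the table, 40 mm above the housing.
- pin_stand: Wooden block fixed to the table, 70 (x) x 140 (y) x 55 mm high, origin at the centre of its underside, with two upright holes of 11.6 mm, 43 mm deep, at y = -35 and +35 mm. The long locking pin stands in one of them, the ball-headed pin in the other.
- lock_pin: Long steel locking pin, 0.11 to 0.18 kg, upright in the stand; origin at the tip (centre of its lower end), z up along the pin. Round shank 10 mm thick, 110 mm long, tip tapered over 4 mm to 7 mm; then a cylindrical head 20 mm in diameter, from 110 to 150 mm above the tip. In the stand the tip is 12 mm above the table, the head from 122 to 162 mm.
- pin_tip (a point): Centre of the lower end of the locking pin. Held as asked, it is between the top of the housing (45 mm above the table) and the underside of the lower bushing (85 mm): about 65 mm above the table is right, the head is then 17 mm above the upper bushing's mouth.
- pin_neck (a point): Point on the locking pin's axis where shank and head meet, 110 mm above the tip.
- ball_pin: Short pin in the other hole of the stand: 10 mm shank with a black ball head of 28 mm, top 102 mm above the table; origin at its lower end. Leave it.
- screwdriver: Screwdriver with green handle, 200 mm long, lying along its x; origin at the underside. Leave it.
- wrench: Steel spanner, 160 mm long, lying along its x. Leave it.
- meter: Black hand-held meter, 130 x 72 x 38 mm high, lying flat, origin at the centre of its underside. Leave it.
- screw_dish: Round steel dish with screws, 90 mm across, 22 mm high, origin at the centre of its underside. Leave it.
- tape_roll: Black roll of tape lying flat, 90 mm across, 20 mm high, origin at the centre of its underside. Leave it.
- oil_can: Grey can, 48 mm across, 120 mm high, origin at the centre of its underside. Leave it.
There are look-alikes about, which are no part of the job. What is shaped like the lock_pin but purple or red is not meant.

How it is judged:
By the outcome, as a careful person would: the job done as asked, in the order asked, and still so for the second after the job is handed in, while the arm keeps its last pose, push and grip.
It also fails if it takes over 64 s, if anything falls off the work surface, if the arm or the gripper's body presses on something with over 40 N, if the wrist force passes 120 N, or if a joint passes its speed limit or range.

## Working session

There is one attempt and no reset: what is moved stays moved. The work goes in short steps, Python scripts to look and compute and a shell command to move; the robot and the scene stay as the last step left them, time stands still between calls to the robot, and variables do not carry over. Pictures are saved under pics/ and viewed, and the job is handed in when it is done.

```bash
ls; mkdir -p pics; cat > h.py <<'E'
import numpy as np,cv2
from scipy.spatial.transform import Rotation as R
from workcell import monitor,capture,sign_off,spotter,env
def save(p,n,crop=None,s=1):
    im=p["pixels"][...,::-1]
    if crop: im=im[crop[1]:crop[3],crop[0]:crop[2]]
    im=cv2.resize(im,None,fx=s,fy=s,interpolation=cv2.INTER_CUBIC)
    cv2.imwrite("pics/"+n+".png",im)
def rot(o):
    o=np.array(o,float)
    return o if o.shape==(3,3) else R.from_rotvec(o).as_matrix()
def ray(p,px):
    d=np.array([(px[0]-p["cx"])/p["fx"],(px[1]-p["cy"])/p["fy"],1.])
    return np.array(p["position"],float),rot(p["orientation"])@d
def atz(p,px,z):
    o,d=ray(p,px); return o+d*(z-o[2])/d[2]
def proj(p,X):
    c=rot(p["orientation"]).T@(np.array(X,float)-np.array(p["position"],float))
    return np.array([p["fx"]*c[0]/c[2]+p["cx"],p["fy"]*c[1]/c[2]+p["cy"]])
def tri(pairs):
    A=np.zeros((3,3));b=np.zeros(3)
    for p,px in pairs:
        o,d=ray(p,px);d=d/np.linalg.norm(d);M=np.eye(3)-np.outer(d,d);A+=M;b+=M@o
    return np.linalg.solve(A,b)
E
python3 - <<'E'
from h import *
s=monitor.get_state();print(s)
for n in ["scene","side","wrist"]:
    p=capture(n);save(p,n+"0");print(n,p["fx"],p["cx"],p["cy"],p["position"],p["orientation"])
    for t in ["lock_pin","pin_tip","pin_neck","knob_grip","lower_bushing","upper_bushing","drive_unit","pin_stand","ball_pin"]:
        print(t,[(np.round(r["pixel"],1).tolist(),round(r["score"],2)) for r in spotter.place_of(t,p)[:3]])
E
```

```text
pics
{'clock': 0.0, 'qpos': array([-5.66701830e-02,  9.18397953e-02,  1.23194931e+00, -5.35871537e-06,
        1.81982556e+00, -5.66861036e-02]), 'joint_velocities': array([ 4.22281799e-06,  4.55515552e-04,  1.52121555e-04,  4.35749651e-04,
        1.37619243e-03, -5.99234619e-05]), 'joint_efforts': array([ 1.92109423e-03, -4.58737707e+01, -4.18019521e+01,  2.08830479e-04,
        1.19483890e-02, -1.60596358e-05]), 'tcp_pos': array([5.99722399e-01, 3.01775849e-05, 2.47126457e-01]), 'eef_rot': array([ 1.20831406,  1.21077374, -1.21062381]), 'wrist_force': array([ 0.57347715,  0.47909442, -0.77936793]), 'ft_torque': array([ 0.04910568, -0.04636081,  0.03607808]), 'gripper_width': 0.08549070519156536}
scene 505.12868887005567 311.58073539811625 204.95825217826146 [ 1.05449081 -0.6088208   0.99507834] [-2.29558678 -0.79407776  0.28828363]
lock_pin [([258.7, 296.7], 0.86), ([285.8, 277.1], 0.82), ([239.6, 320.4], 0.77)]
pin_tip [([238.7, 318.1], 0.81), ([233.3, 238.4], 0.76), ([287.4, 281.9], 0.58)]
pin_neck [([285.8, 255.3], 0.81), ([227.5, 212.7], 0.74), ([231.5, 292.8], 0.72)]
knob_gri
[... 814 characters left out ...]
8], 0.66), ([307.0, 238.9], 0.55)]
ball_pin []
wrist 290.3570545461936 322.01450024656026 194.94278415375484 [0.59939957 0.07805628 0.37344165] [ 2.82985545e+00  2.16749452e-04 -2.22468546e-04]
lock_pin [([199.2, 232.8], 0.85), ([320.6, 291.4], 0.69), ([300.1, 110.7], 0.64)]
pin_tip [([322.4, 288.9], 0.87), ([198.4, 232.6], 0.55), ([316.2, 324.8], 0.41)]
pin_neck [([320.4, 354.4], 0.92), ([154.8, 277.1], 0.88), ([332.3, 294.9], 0.81)]
knob_grip [([288.9, 114.8], 0.76)]
lower_bushing [([306.8, 30.1], 0.59)]
upper_bushing [([373.4, 81.3], 0.6)]
drive_unit [([261.2, 299.1], 0.75), ([298.3, 109.2], 0.58)]
pin_stand [([371.6, 80.8], 0.72), ([259.6, 296.7], 0.65)]
ball_pin [([287.4, 112.7], 0.15)]
```

View pics/scene0.png

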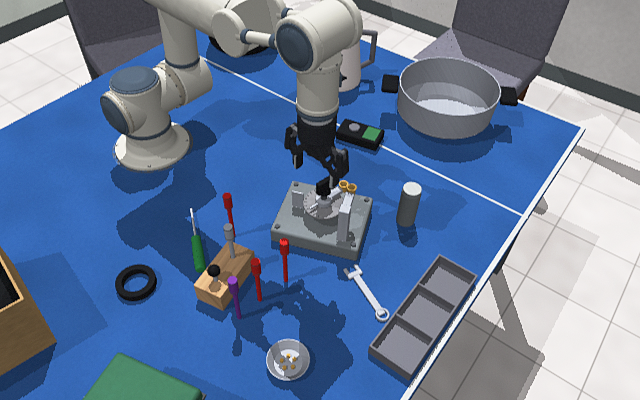

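View pics/side0.png

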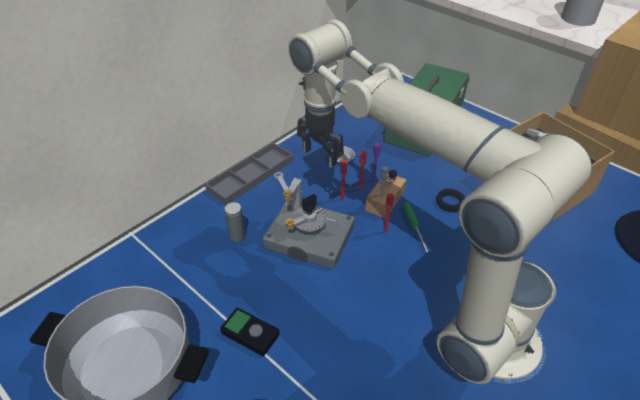

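View pics/wrist0.png

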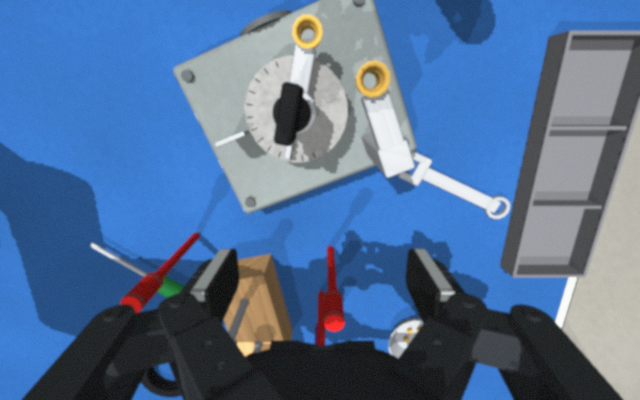

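The scene picture shows the grey lock pin in the stand with its head near (229,232). Possible confusions are the ball pin at (213,270), red pins at (229,200), (257,265) and (285,245), and the purple pin at (234,285). Only the grey one with the cylindrical head in the wooden stand fits. The wrist view shows the knob at (290,113), upper bushing (373,79) and lower bushing (308,31). Next I'll check close crops.

```bash
python3 - <<'E'
import cv2
a=cv2.imread("pics/scene0.png");cv2.imwrite("pics/c1.png",cv2.resize(a[180:330,180:310],None,fx=4.6,fy=4,interpolation=cv2.INTER_CUBIC)[:600])
a=cv2.imread("pics/side0.png");cv2.imwrite("pics/c2.png",cv2.resize(a[140:250,320:440],None,fx=5,fy=5,interpolation=cv2.INTER_CUBIC))
a=cv2.imread("pics/wrist0.png");cv2.imwrite("pics/c3.png",cv2.resize(a[0:220,170:430],None,fx=2.7,fy=2.7,interpolation=cv2.INTER_CUBIC))
E
```

```text
(no output)
```

View pics/c1.png

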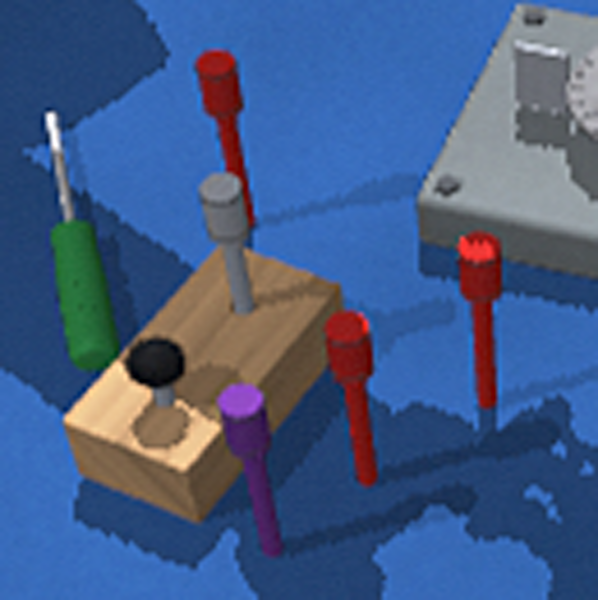

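View pics/c2.png

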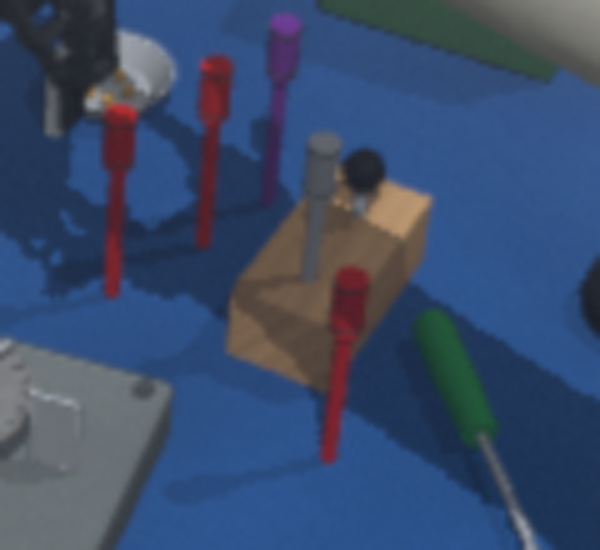

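View pics/c3.png

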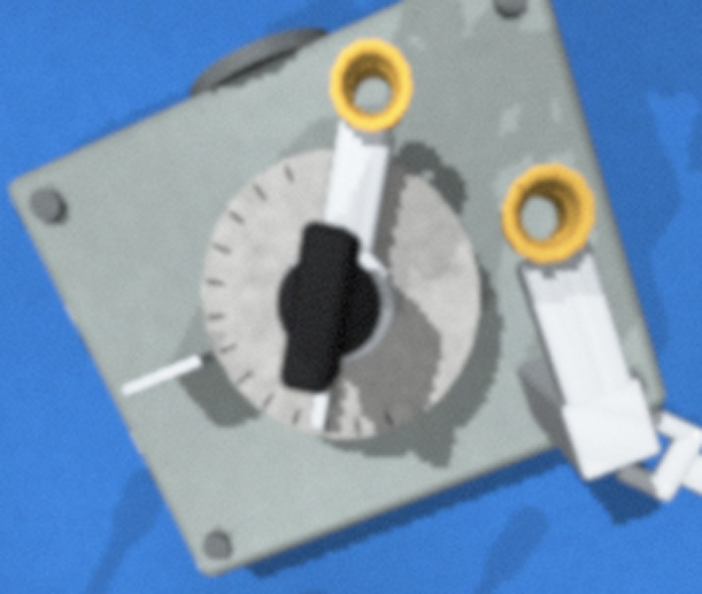

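```bash
cat >> h.py <<'E'
E
python3 - <<'E'
from h import *
W=capture("wrist");S=capture("scene");D=capture("side")
up=atz(W,(373,79.3),.158);lo=atz(W,(307.4,31.5),.107);kn=atz(W,(288.5,113.3),.161)
print("up",up,"lo",lo,"kn",kn)
print(np.linalg.norm((up-kn)[:2]),np.linalg.norm((lo-kn)[:2]))
yu=np.arctan2(*(up-kn)[[1,0]]);yl=np.arctan2(*(lo-kn)[[1,0]]);print("yaw",yu,yl,yl-yu)
print("in scene",[proj(S,x) for x in(up,lo,kn)]," side",[proj(D,x) for x in(up,lo,kn)])
for n,a,b,z in [("pin",(228.0,226.2),(384.6,168.6),.162),("red1",(180+217/4.6,180+65/4),(320+351/5,140+278/5),None),("red2",(180+348/4.6,180+325/4),(320+216/5,140+65/5),None),("red3",(180+480/4.6,180+245/4),(320+120/5,140+114/5),None),("purple",(180+242/4.6,180+400/4),(320+286/5,140+24/5),None),("ball",(180+155/4.6,180+362/4),(320+364/5,140+170/5),None)]:
    t=tri([(S,a),(D,b)]);print(n,t.round(4),proj(S,t)-a, atz(S,a,.162)[:2] if z else "",atz(D,b,.162)[:2] if z else "")
save(S,"s1",(260,160,400,270),5);save(D,"d1",(250,150,370,270),5)
E
```

```text
up [0.63458086 0.09257747 0.158     ] lo [0.58741702 0.13232989 0.107     ] kn [0.57573955 0.07005489 0.161     ]
0.06300450292758232 0.06336039147146336
yaw 0.36556362063903436 1.3854342648438107 1.0198706442047762
in scene [array([350.08556896, 186.64315971]), array([342.20705974, 183.39443307]), array([323.89127761, 179.84758729])]  side [array([287.6020769 , 191.75375583]), array([290.10722796, 220.40524959]), array([308.55027392, 196.81393051])]
pin [ 0.4976 -0.1688  0.1593] [-0.40785277 -0.02926888] [ 0.50013207 -0.1697038 ] [ 0.49532511 -0.16679294]
red1 [ 0.4243 -0.0992  0.146 ] [-0.70635279 -0.06148177]  
red2 [ 0.5987 -0.1947  0.1473] [-0.67566755 -0.01748784]  
red3 [ 0.6113 -0.1188  0.1474] [-0.79792158  0.00484077]  
purple [ 0.5931 -0.2568  0.1468] [-0.76160424 -0.03519871]  
ball [ 0.5113 -0.239   0.086 ] [-0.59382961 -0.04157891]
```

View pics/s1.png

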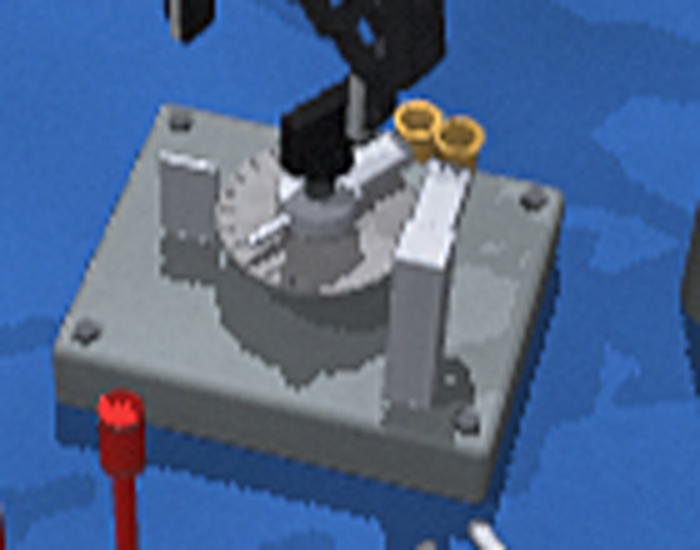

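View pics/d1.png

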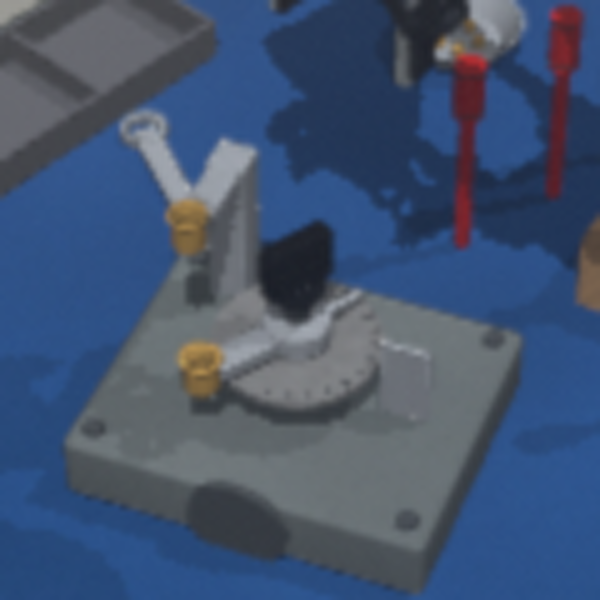

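```bash
cat > fit.py <<'E'
from h import *
from scipy.optimize import least_squares
def model(v):
    x,y,a,t=v
    c=np.array([x,y,0]);f=lambda r,b,z:c+[r*np.cos(b),r*np.sin(b),z]
    return dict(up=f(.065,a,.158),lo=f(.065,a+t,.107),kn=f(0,0,.161),ptr=f(.044,a+t+np.pi,.0) )
def fit(obs,v0,fixed_t=None):
    # obs: (pic,name,px,sigma)
    def r(v):
        m=model(v); return np.concatenate([(proj(p,m[n])-px)/s for p,n,px,s in obs])
    s=least_squares(r,v0,loss="soft_l1");return s.x,r(s.x).reshape(-1,2).round(2)
E
python3 - <<'E'
from fit import *
W=capture("wrist");S=capture("scene");D=capture("side")
obs=[(W,"up",(373,79.3),1),(W,"lo",(307.4,31.5),1),(W,"kn",(288.5,113.3),2),(S,"up",(351.8,186.4),1),(S,"lo",(343.6,183.6),1),(D,"up",(287.6,192.4),1),(D,"lo",(290.2,221.2),1)]
for o in (obs,obs[:3]):
    v,r=fit(o,[.576,.07,.366,1.02]);print(v.round(4),r.tolist())
E
```

```text
[0.5744 0.0689 0.3754 0.9913] [[0.42, -0.32], [0.17, -0.37], [-0.93, 0.81], [-1.57, 0.25], [-1.28, -0.24], [-0.12, -0.66], [-0.2, -0.77]]
[0.5743 0.0688 0.3749 0.9922] [[0.31, -0.1], [0.05, -0.22], [-0.98, 0.9]]
```

```bash
python3 -m pendant '[{"x":7,"y":-6,"z":-17,"twist":0.05},{"x":14,"y":-12,"z":-35,"twist":0.1},{"x":20,"y":-19,"z":-52,"twist":0.15},{"x":27,"y":-25,"z":-69,"twist":0.2},{"x":27,"y":-25,"z":-69,"twist":0.204},{"x":27,"y":-25,"z":-69,"twist":0.204},{"x":27,"y":-25,"z":-69,"twist":0.204}]' 0.55
python3 - <<'E'
from h import *
W=capture("wrist");save(W,"w2");S=capture("scene");save(S,"s2",(240,130,400,270),5)
s=monitor.get_state();print(s["tcp_pos"],rot(s["eef_rot"]).round(4),s["gripper_width"])
E
```

```text
clock: 2.5
tcp_pos: [0.5754, 0.0683, 0.2218]
eef_rot: [1.358, 1.105, -1.357]
wrist_force: [0.1, -0.6, -0.2]
gripper_width: 0.047
[0.57538921 0.0682435  0.22170029] [[ 7.000e-04  9.792e-01 -2.030e-01]
 [-2.000e-04 -2.030e-01 -9.792e-01]
 [-1.000e+00  7.000e-04  0.000e+00]] 0.046936914302366906
```

View pics/w2.png

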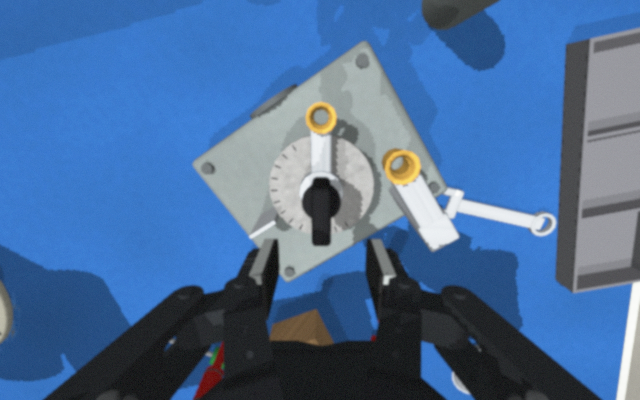

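View pics/s2.png

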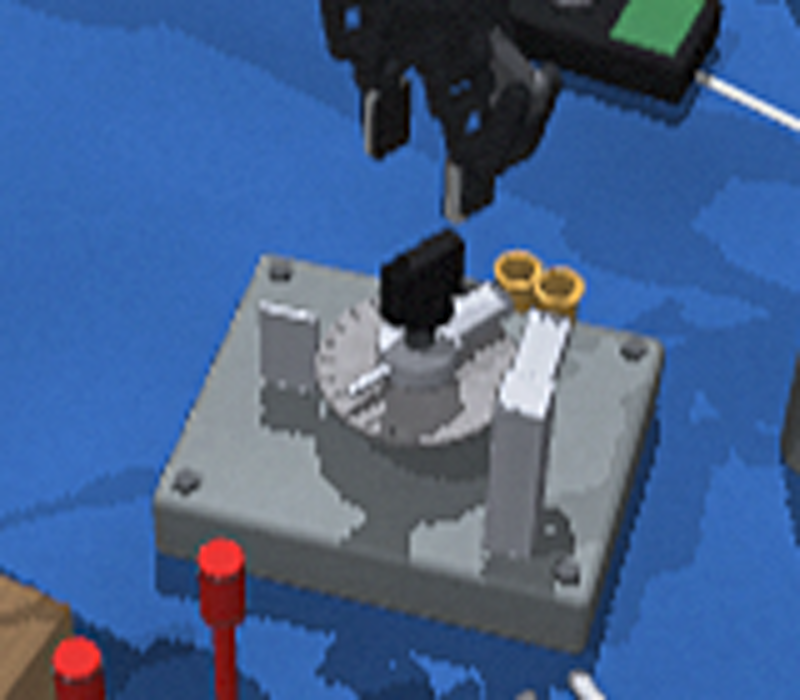

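```bash
python3 - <<'E'
import cv2
a=cv2.imread("pics/w2.png");cv2.imwrite("pics/c4.png",cv2.resize(a[90:290,230:450],None,fx=3,fy=3,interpolation=cv2.INTER_CUBIC))
E
```

```text
(no output)
```

View pics/c4.png

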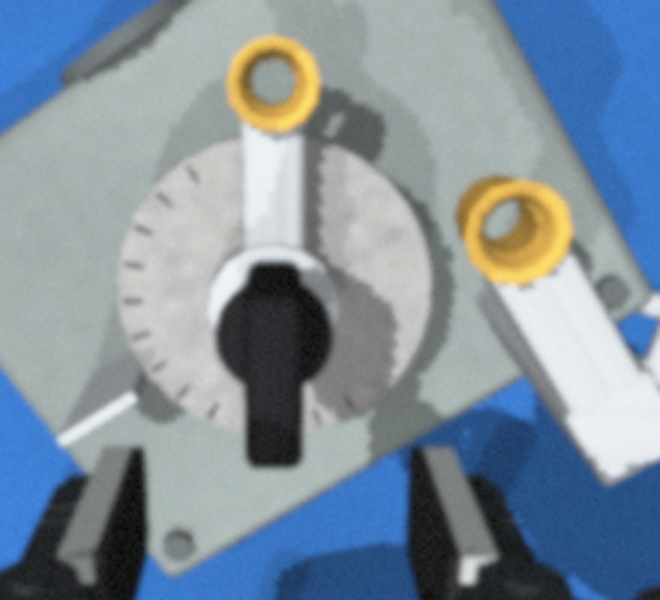

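```bash
python3 - <<'E'
s=open('fit.py').read().replace('ptr=f(.044,a+t+np.pi,.0)','ke=f(.022,a+t+np.pi,.161),ptr=f(.044,a+t+np.pi,.088)')
open('fit.py','w').write(s)
E
python3 - <<'E'
from fit import *
W=capture("wrist")
obs=[(W,"up",(403,167),1),(W,"lo",(321.7,118),1),(W,"ke",(230+274/3,90+464/3),1)]
v,r=fit(obs,[.576,.07,.366,1.02]);print(v.round(4),r.tolist())
print({k:proj(W,x).round(1) for k,x in model(v).items()})
s=monitor.get_state();Rt=rot(s["eef_rot"]);print("tcp proj",proj(W,s["tcp_pos"]))
print("delta tool mm",Rt.T@(np.array([v[0],v[1],.143])-s["tcp_pos"])*1000,"twist",np.arctan2(Rt[1,1],Rt[0,1])-(v[2]+v[3]-np.pi/2))
E
```

```text
[0.5746 0.0695 0.3749 0.9874] [[0.25, -0.14], [-0.07, -0.98], [-0.21, 2.28]]
{'up': array([403.3, 166.9]), 'lo': array([321.6, 117. ]), 'kn': array([321.2, 218.4]), 'ke': array([321.1, 246.9]), 'ptr': array([321.2, 231.5])}
tcp proj [322.98314722 267.40634497]
delta tool mm [78.61509827 -1.02544552 -0.98670679] twist 0.003912577289834546
```

```bash
python3 -m pendant '[{"x":15,"y":-1,"z":-1},{"x":30,"y":-1,"z":-1},{"x":45,"y":-1,"z":-1},{"x":60,"y":-1,"z":-1},{"x":70,"y":-1,"z":-1},{"x":78,"y":-1,"z":-1},{"x":78,"y":-1,"z":-1},{"x":78,"y":-1,"z":-1}]'
python3 -m pendant '[{"x":0},{"x":0},{"x":0},{"x":0},{"x":0},{"x":0},{"x":0},{"x":0}]' 0
python3 - <<'E'
from h import *
W=capture("wrist");save(W,"w3")
s=monitor.get_state();print(s["tcp_pos"],s["ft_torque"])
E
```

```text
[0.57528855 0.06837244 0.22153551] [-0.05724886 -0.0470152  -0.06456671]$[0]: bad value
$[0]: bad value
```

View pics/w3.png

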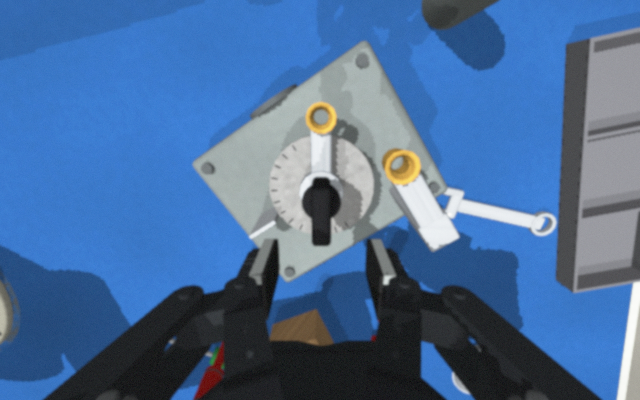

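The pendant refused both calls, so nothing moved. Rows apparently need all four fields.

```bash
python3 -m pendant '[{"x":15,"y":-1,"z":-1,"twist":0},{"x":30,"y":-1,"z":-1,"twist":0},{"x":45,"y":-1,"z":-1,"twist":0},{"x":60,"y":-1,"z":-1,"twist":0},{"x":70,"y":-1,"z":-1,"twist":0},{"x":78,"y":-1,"z":-1,"twist":0},{"x":78,"y":-1,"z":-1,"twist":0},{"x":78,"y":-1,"z":-1,"twist":0}]'
```

```text
clock: 3.5
tcp_pos: [0.5744, 0.0702, 0.1436]
eef_rot: [1.358, 1.105, -1.357]
wrist_force: [-0.8, 0.4, -0.4]
gripper_width: 0.0468
```

```bash
python3 - <<'E'
from h import *
W=capture("wrist");save(W,"w4")
s=monitor.get_state();print(s["tcp_pos"],s["ft_torque"])
E
```

```text
[0.57460165 0.07020398 0.14410342] [-0.01353373  0.07175452 -0.02324319]
```

View pics/w4.png

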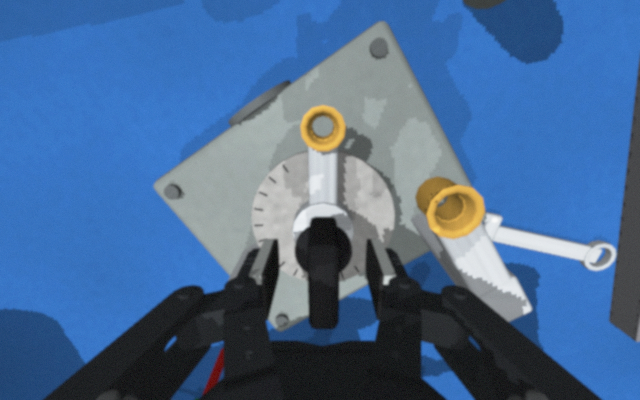

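The knob bar (322,275) sits centred between the pads (268 and 376). Closing.

```bash
python3 -m pendant '[{"x":0,"y":0,"z":0,"twist":0},{"x":0,"y":0,"z":0,"twist":0},{"x":0,"y":0,"z":0,"twist":0},{"x":0,"y":0,"z":0,"twist":0},{"x":0,"y":0,"z":0,"twist":0},{"x":0,"y":0,"z":0,"twist":0}]' 0
python3 - <<'E'
from fit import *
W=capture("wrist");save(W,"w5",(220,60,540,340),2.1)
s=monitor.get_state();print(s["tcp_pos"],s["wrist_force"],s["ft_torque"],s["gripper_width"])
E
```

```text
clock: 4.15
tcp_pos: [0.5749, 0.0701, 0.1441]
eef_rot: [1.359, 1.104, -1.356]
wrist_force: [4.3, -0.8, 5.2]
gripper_width: 0.0135
[0.5748559  0.07013018 0.14412695] [ 2.8441378  -0.1993642   4.75632967] [-0.06918289 -0.42953331 -0.05243387] 0.013015928174268622
```

View pics/w5.png

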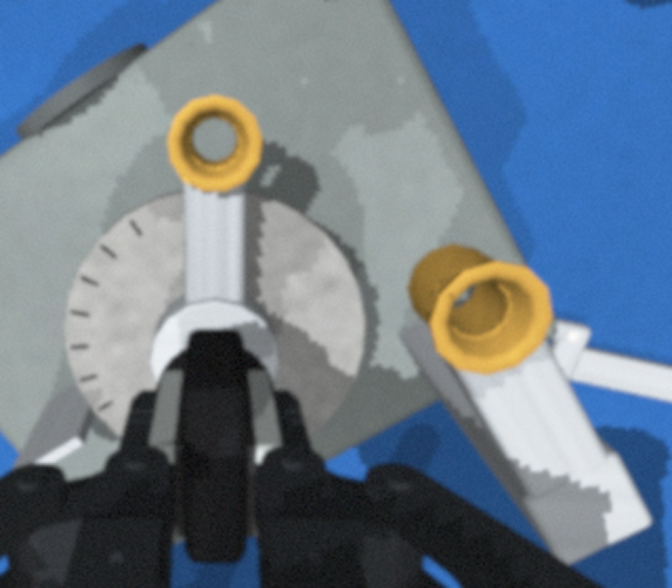

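```bash
python3 - <<'E'
from fit import *
W=capture("wrist")
obs=[(W,"up",(453.8,210.5),1),(W,"lo",(322.4,128.1),1)]
v,r=fit(obs,[.576,.07,.366,1.02]);print(v.round(4),r.tolist())
s=monitor.get_state();Rt=rot(s["eef_rot"]);b=np.arctan2(Rt[1,1],Rt[0,1])+np.pi/2
print("bar yaw by tool",b,"by fit",v[2]+v[3])
E
```

```text
[0.5743 0.0693 0.3881 0.9759] [[0.0, 0.0], [0.0, 0.0]]
bar yaw by tool 1.3667080851464393 by fit 1.3639894900739173
```

```bash
python3 -m pendant '[{"x":0,"y":0,"z":0,"twist":0.1},{"x":0,"y":0,"z":0,"twist":0.2},{"x":0,"y":0,"z":0,"twist":0.3},{"x":0,"y":0,"z":0,"twist":0.4},{"x":0,"y":0,"z":0,"twist":0.5},{"x":0,"y":0,"z":0,"twist":0.6},{"x":0,"y":0,"z":0,"twist":0.7},{"x":0,"y":0,"z":0,"twist":0.8},{"x":0,"y":0,"z":0,"twist":0.9},{"x":0,"y":0,"z":0,"twist":0.97}]'
python3 -m pendant '[{"x":0,"y":0,"z":0,"twist":0},{"x":0,"y":0,"z":0,"twist":0},{"x":0,"y":0,"z":0,"twist":0}]'
python3 - <<'E'
from fit import *
W=capture("wrist");save(W,"w6",(220,40,540,320),2.1);S=capture("scene");save(S,"s6",(260,150,400,270),5);D=capture("side");save(D,"d6",(250,150,370,270),5)
s=monitor.get_state();Rt=rot(s["eef_rot"]);print(np.arctan2(Rt[1,1],Rt[0,1])+np.pi/2);print(s["tcp_pos"],s["wrist_force"],s["ft_torque"],s["gripper_width"])
for p in(W,S,D): print([(r["pixel"],r["score"]) for n in("upper_bushing","lower_bushing","knob_grip") for r in spotter.place_of(n,p)[:1]])
E
```

```text
clock: 5.25
tcp_pos: [0.5753, 0.0698, 0.1441]
eef_rot: [2.009, 0.398, -2.002]
wrist_force: [6.9, -1.2, 4.0]
gripper_width: 0.0132
clock: 5.55
tcp_pos: [0.5753, 0.0698, 0.1442]
eef_rot: [2.007, 0.401, -2.0]
wrist_force: [5.9, -2.1, 3.8]
gripper_width: 0.0135
0.39627349472283346
[0.57533238 0.06976104 0.14415091] [ 5.3658914  -2.77327271  4.16833184] [-0.12737926 -0.82715602 -0.0778742 ] 0.013242587941906163
[([326.0, 140.6], 0.83), ([322.9, 126.9], 0.74), ([323.3, 267.3], 0.87)]
[([347.3, 188.6], 0.63), ([347.8, 200.1], 0.71), ([322.4, 182.3], 0.8)]
[([285.7, 193.5], 0.93), ([310.8, 201.2], 0.61)]
```

View pics/w6.png

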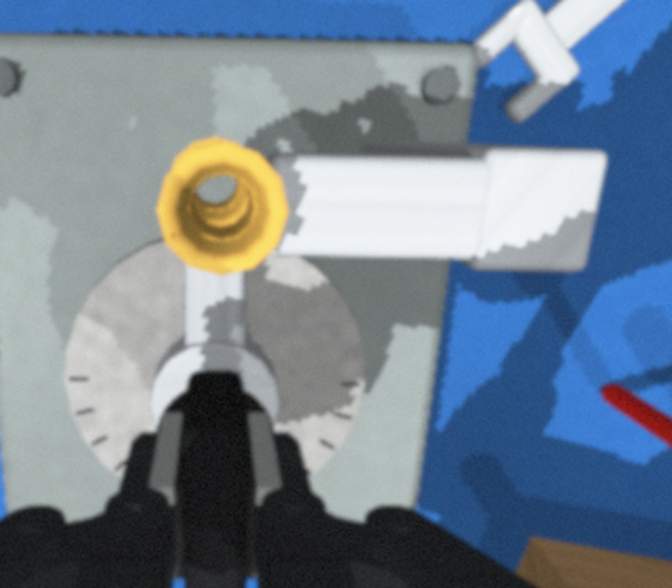

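View pics/s6.png

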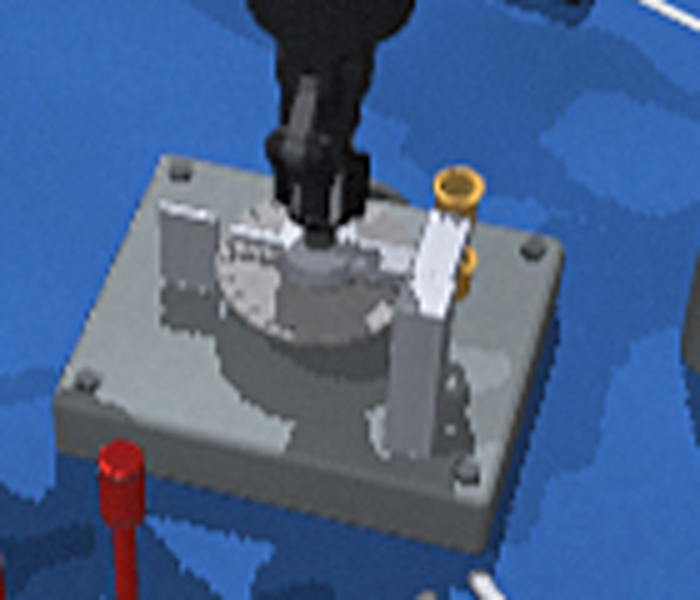

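View pics/d6.png

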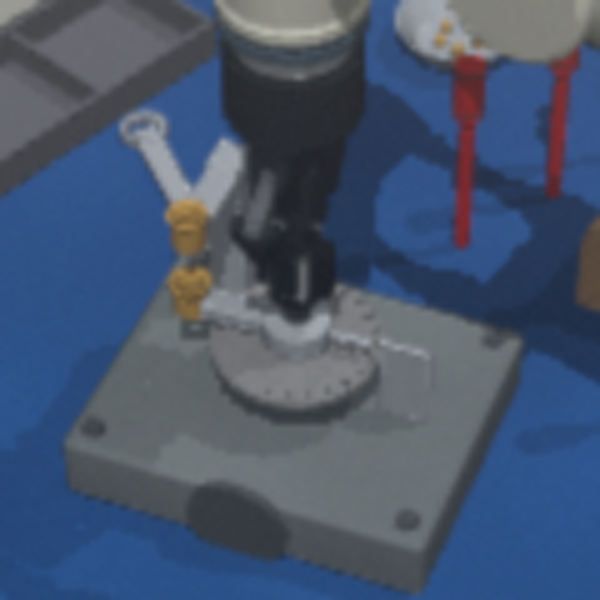

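```bash
python3 - <<'E'
from fit import *
W=capture("wrist");im=W["pixels"]
save(W,"w7",(290,95,360,180),7)
hsv=cv2.cvtColor(im,cv2.COLOR_RGB2HSV)
m=cv2.inRange(hsv,(15,100,100),(35,255,255));m[:90]=0;m[190:]=0;m[:,:280]=0;m[:,370:]=0
c=max(cv2.findContours(m,cv2.RETR_EXTERNAL,cv2.CHAIN_APPROX_NONE)[0],key=cv2.contourArea)
print("ellipse",cv2.fitEllipse(c),"circ",cv2.minEnclosingCircle(c))
s=monitor.get_state();Rt=rot(s["eef_rot"])
b=np.arctan2(Rt[1,1],Rt[0,1])+np.pi/2
t=s["tcp_pos"]
for da in(0,-.01,-.02,-.03):
    a=b+da; print(da,proj(W,[t[0]+.065*np.cos(a),t[1]+.065*np.sin(a),.158]),proj(W,[.5745+.065*np.cos(a),.0694+.065*np.sin(a),.158]),"lower",proj(W,[t[0]+.065*np.cos(a),t[1]+.065*np.sin(a),.107]))
print(proj(W,t))
E
```

```text
ellipse ((325.3495788574219, 138.02984619140625), (59.993289947509766, 63.16697692871094), 164.11331176757812) circ ((326.0, 137.5), 32.77585220336914)
0 [321.65063776 136.68336202] [321.65920843 139.0143123 ] lower [321.55571457 126.15784071]
-0.01 [323.36618146 136.69188414] [323.37062324 139.02276349] lower [322.74569111 126.16391034]
-0.02 [325.08142165 136.71779433] [325.08173543 139.04851916] lower [323.9354872  126.18217242]
-0.03 [326.7960945  136.76108653] [326.79228204 139.09157331] lower [325.12493944 126.21262345]
[321.65295174 267.31586394]
```

View pics/w7.png

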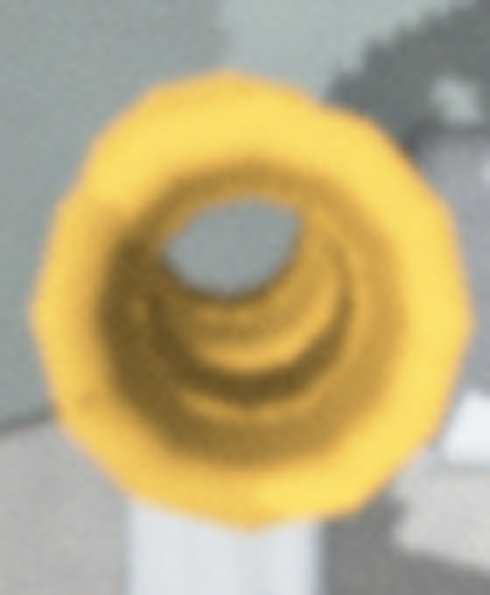

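```bash
python3 -m pendant '[{"x":0,"y":0,"z":0,"twist":0.01},{"x":0,"y":0,"z":0,"twist":0.016},{"x":0,"y":0,"z":0,"twist":0.016},{"x":0,"y":0,"z":0,"twist":0.016}]'
python3 - <<'E'
from fit import *
W=capture("wrist");save(W,"w8",(290,95,360,180),7);save(W,"w8b",(220,60,420,340),2.1);D=capture("side");save(D,"d8",(270,180,350,240),8)
s=monitor.get_state();Rt=rot(s["eef_rot"]);print(np.arctan2(Rt[1,1],Rt[0,1])+np.pi/2,s["tcp_pos"],s["ft_torque"])
E
```

```text
clock: 6.6
tcp_pos: [0.5753, 0.0697, 0.1441]
eef_rot: [2.016, 0.386, -2.01]
wrist_force: [6.2, -1.3, 4.2]
gripper_width: 0.0132
0.3802215591155387 [0.57530729 0.06973434 0.1440939 ] [-0.18088108 -0.75172841 -0.00300603]
```

View pics/w8.png

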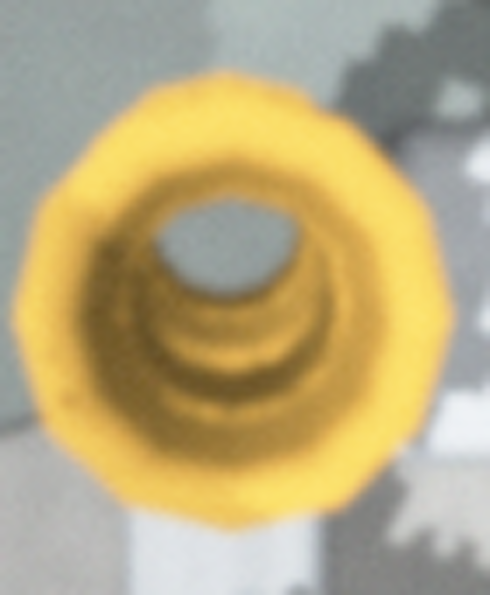

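View pics/d8.png

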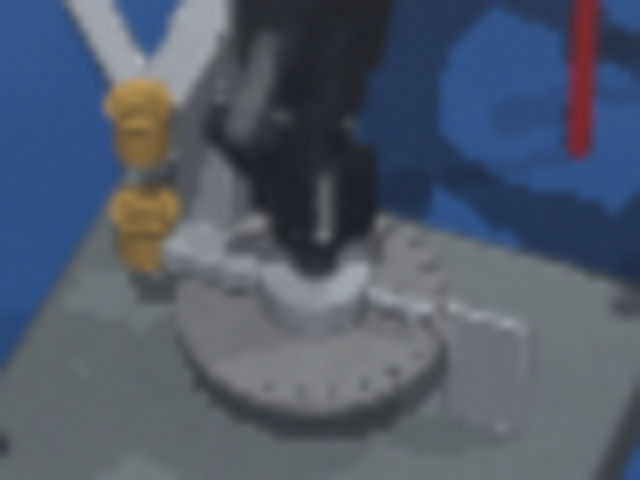

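View pics/w8b.png

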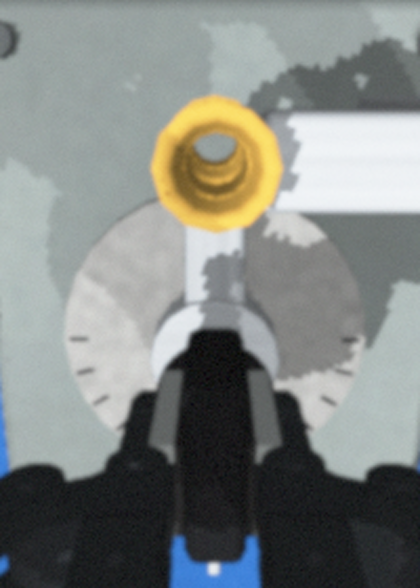

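The wrist view shows the upper mouth at (323.6,138) with the lower bore concentric inside it. The pointer lines up with the fin, whose tip is at (322,330), so I'll release and back off upward.

```bash
python3 - <<'E'
from fit import *
W=capture("wrist");u=atz(W,(323.6,137.9),.158);s=monitor.get_state();Rt=rot(s["eef_rot"]);print(u,Rt.T@(u-s["tcp_pos"])*1000)
E
python3 -m pendant '[{"x":0,"y":0,"z":0,"twist":0},{"x":0,"y":0,"z":0,"twist":0},{"x":0,"y":0,"z":0,"twist":0},{"x":0,"y":0,"z":0,"twist":0},{"x":0,"y":0,"z":0,"twist":0}]' 0.45
python3 -m pendant '[{"x":-15,"y":0,"z":0,"twist":0},{"x":-35,"y":0,"z":0,"twist":0},{"x":-60,"y":0,"z":0,"twist":0},{"x":-90,"y":0,"z":0,"twist":0},{"x":-120,"y":0,"z":0,"twist":0},{"x":-140,"y":0,"z":0,"twist":0},{"x":-140,"y":0,"z":0,"twist":0},{"x":-140,"y":0,"z":0,"twist":0}]'
python3 - <<'E'
from fit import *
W=capture("wrist");save(W,"w9");S=capture("scene");save(S,"s9",(260,150,400,270),5);D=capture("side");save(D,"d9",(250,150,370,270),5)
s=monitor.get_state();print(s["tcp_pos"])
E
```

```text
[0.63552492 0.09298578 0.158     ] [-13.67269678   0.7715271  -64.56657303]
clock: 7.25
tcp_pos: [0.574, 0.0703, 0.143]
eef_rot: [2.012, 0.388, -2.014]
wrist_force: [0.6, 0.4, 0.8]
gripper_width: 0.0385
clock: 8.05
tcp_pos: [0.5743, 0.0702, 0.2837]
eef_rot: [2.014, 0.388, -2.012]
wrist_force: [-0.4, 0.1, -1.1]
gripper_width: 0.0385
[0.57380358 0.07012928 0.2813592 ]
```

View pics/w9.png

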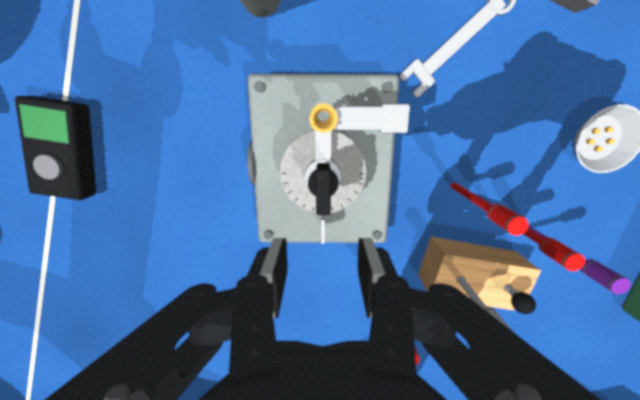

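View pics/s9.png

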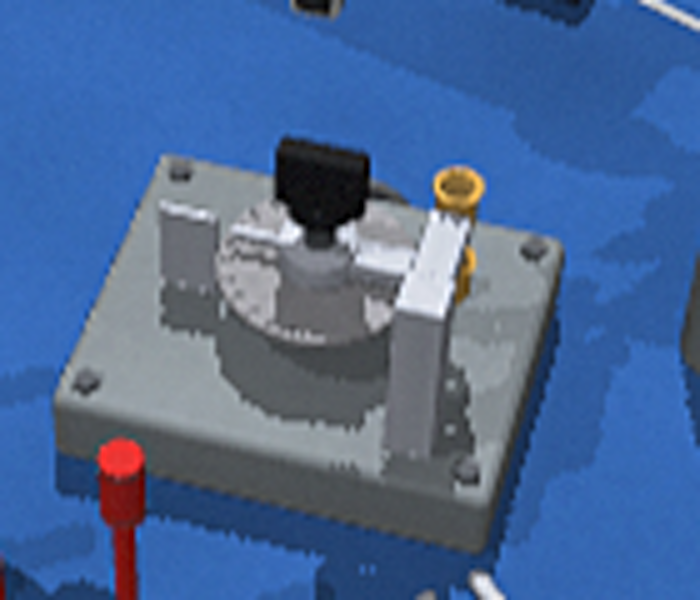

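View pics/d9.png

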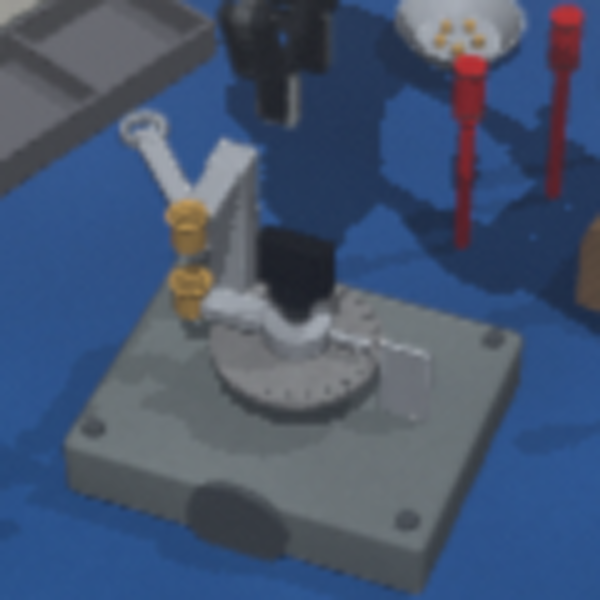

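The wrist view shows fin (323,232), pointer, knob (323,185), arm and bushing (323,117) in one line, and the scene and side views agree. Next, the pin.

```bash
python3 - <<'E'
from fit import *
s=monitor.get_state();Rt=rot(s["eef_rot"]);print(s["qpos"].round(2),s["clock"],Rt.T@(np.array([.4977,-.1685,.25])-s["tcp_pos"])*1000)
E
```

```text
[ 0.06  0.04  1.22 -0.    1.88  1.25] 8.2 [ 31.6399522  193.28875115 159.24025515]
```

```bash
python3 -m pendant '[{"x":2,"y":20,"z":16,"twist":0},{"x":6,"y":50,"z":40,"twist":0},{"x":10,"y":80,"z":65,"twist":0},{"x":15,"y":110,"z":90,"twist":0},{"x":20,"y":140,"z":115,"twist":0},{"x":25,"y":170,"z":140,"twist":0},{"x":32,"y":193,"z":159,"twist":0},{"x":32,"y":193,"z":159,"twist":0},{"x":32,"y":193,"z":159,"twist":0},{"x":32,"y":193,"z":159,"twist":0}]' 0.55
python3 - <<'E'
from fit import *
W=capture("wrist");save(W,"w10")
s=monitor.get_state();print(s["tcp_pos"],proj(W,s["tcp_pos"]),proj(W,[.4977,-.1685,.162]))
E
```

```text
clock: 9.2
tcp_pos: [0.4985, -0.1672, 0.2509]
eef_rot: [2.012, 0.39, -2.013]
wrist_force: [-0.5, -0.1, -0.0]
gripper_width: 0.0468
[ 0.49866337 -0.16707349  0.25116531] [321.3954915  267.25068069] [322.90556977 207.08068853]
```

View pics/w10.png

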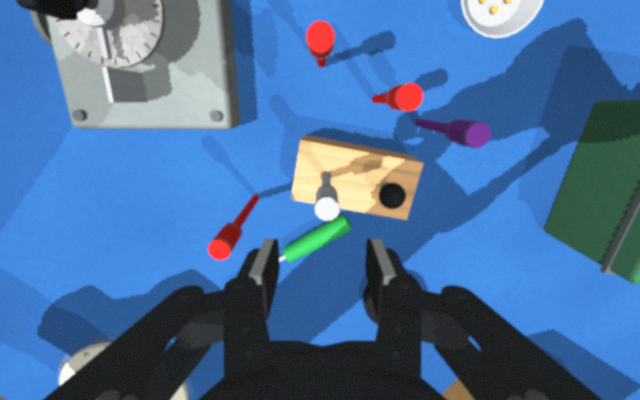

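```bash
python3 - <<'E'
from fit import *
W=capture("wrist");save(W,"w11",(290,150,380,240),6)
u=atz(W,(327,209),.162);s=monitor.get_state();Rt=rot(s["eef_rot"]);print(u,Rt.T@(u-s["tcp_pos"])*1000)
print(proj(W,[u[0],u[1],.055]),proj(W,[u[0],u[1],.122]))
E
```

```text
[ 0.49750918 -0.17198831  0.162     ] [89.33809561  4.13927726  3.01045381]
[325.46583712 175.86437487] [326.28938876 193.65185945]
```

View pics/w11.png

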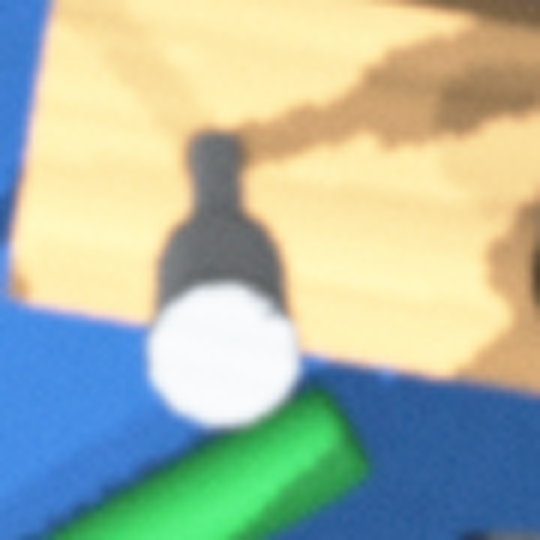

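```bash
python3 -m pendant '[{"x":10,"y":4.3,"z":3,"twist":0},{"x":30,"y":4.3,"z":3,"twist":0},{"x":50,"y":4.3,"z":3,"twist":0},{"x":70,"y":4.3,"z":3,"twist":0},{"x":85,"y":4.3,"z":3,"twist":0},{"x":98,"y":4.3,"z":3,"twist":0},{"x":108,"y":4.3,"z":3,"twist":0},{"x":108,"y":4.3,"z":3,"twist":0},{"x":108,"y":4.3,"z":3,"twist":0}]'
python3 - <<'E'
from fit import *
W=capture("wrist");save(W,"w12")
s=monitor.get_state();print(s["tcp_pos"])
E
```

```text
clock: 10.2
tcp_pos: [0.4974, -0.1733, 0.1437]
eef_rot: [2.013, 0.388, -2.012]
wrist_force: [-0.1, 0.2, 0.5]
gripper_width: 0.0471
[ 0.49756526 -0.1733617   0.14421558]
```

View pics/w12.png

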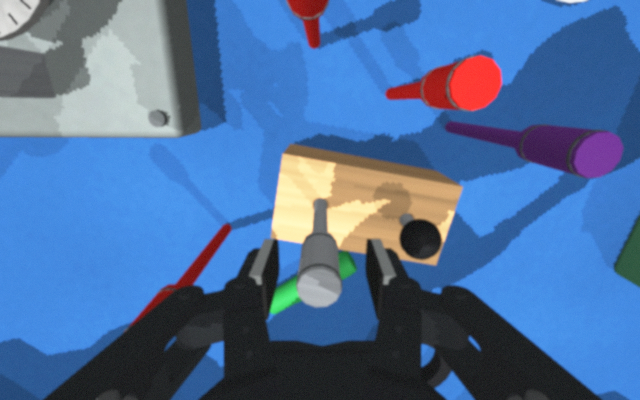

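```bash
python3 - <<'E'
from fit import *
W=capture("wrist");s=monitor.get_state();Rt=rot(s["eef_rot"])
save(W,"w13",(280,190,370,320),4)
for dz in (0,.003): print(proj(W,s["tcp_pos"]+Rt[:,2]*dz+[0,0,.162-.1437]),proj(W,s["tcp_pos"]+Rt[:,2]*dz+[0,0,.122-.1437]))
E
```

```text
[321.75340755 290.46216376] [321.70875078 246.48130118]
[321.75444557 296.33295736] [321.70979835 251.23775009]
```

View pics/w13.png

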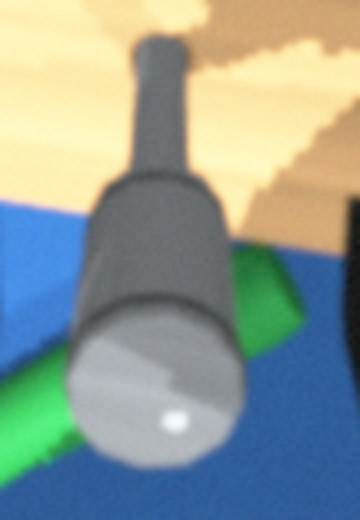

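```bash
python3 -m pendant '[{"x":0,"y":-1.2,"z":-2,"twist":0},{"x":0,"y":-1.2,"z":-2,"twist":0},{"x":0,"y":-1.2,"z":-2,"twist":0}]'
python3 -m pendant '[{"x":0,"y":0,"z":0,"twist":0},{"x":0,"y":0,"z":0,"twist":0},{"x":0,"y":0,"z":0,"twist":0},{"x":0,"y":0,"z":0,"twist":0},{"x":0,"y":0,"z":0,"twist":0},{"x":0,"y":0,"z":0,"twist":0}]' 0
python3 -m pendant '[{"x":-8,"y":0,"z":0,"twist":0},{"x":-20,"y":0,"z":0,"twist":0},{"x":-20,"y":0,"z":0,"twist":0}]'
python3 - <<'E'
from fit import *
W=capture("wrist");save(W,"w14")
s=monitor.get_state();print(s["tcp_pos"],s["wrist_force"],s["ft_torque"])
E
```

```text
clock: 10.6
tcp_pos: [0.4988, -0.1713, 0.1436]
eef_rot: [2.013, 0.388, -2.012]
wrist_force: [0.7, -0.7, -0.1]
gripper_width: 0.0469
clock: 11.2
tcp_pos: [0.4986, -0.1713, 0.1435]
eef_rot: [2.013, 0.388, -2.013]
wrist_force: [-1.2, 1.0, 1.9]
gripper_width: 0.0187
clock: 11.5
tcp_pos: [0.4992, -0.1716, 0.1657]
eef_rot: [2.015, 0.386, -2.01]
wrist_force: [-0.4, 1.1, -1.3]
gripper_width: 0.0185
[ 0.49902278 -0.17152071  0.1647565 ] [ 0.08585506  0.73619321 -1.08004662] [-0.03329338  0.02583973 -0.04879669]
```

View pics/w14.png

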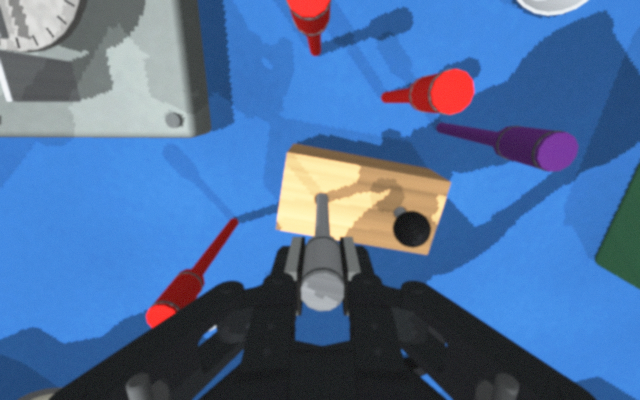

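```bash
python3 -m pendant '[{"x":-15,"y":0,"z":0,"twist":0},{"x":-35,"y":0,"z":0,"twist":0},{"x":-55,"y":0,"z":0,"twist":0},{"x":-75,"y":0,"z":0,"twist":0},{"x":-95,"y":0,"z":0,"twist":0},{"x":-115,"y":0,"z":0,"twist":0},{"x":-135,"y":0,"z":0,"twist":0},{"x":-150,"y":0,"z":0,"twist":0},{"x":-160,"y":0,"z":0,"twist":0},{"x":-160,"y":0,"z":0,"twist":0}]'
python3 - <<'E'
from fit import *
W=capture("wrist");save(W,"w15")
s=monitor.get_state();Rt=rot(s["eef_rot"]);print(s["tcp_pos"],Rt.T@(np.array([.635,.0928,.325])-s["tcp_pos"])*1000)
for n in("pin_tip","pin_neck"):print(n,[(r["pixel"],r["score"]) for r in spotter.place_of(n,W)[:3]])
print(proj(W,s["tcp_pos"]-[0,0,.1315]),proj(W,s["tcp_pos"]-[0,0,.0215]))
E
```

```text
clock: 12.55
tcp_pos: [0.4988, -0.1715, 0.3254]
eef_rot: [2.015, 0.386, -2.01]
wrist_force: [-0.8, -0.3, -2.0]
gripper_width: 0.0185
[ 0.49871912 -0.17140727  0.32396194] [  -1.01218845 -194.63055507 -224.71529344]
pin_tip [([362.6, 98.1], 0.81), ([397.2, 117.4], 0.69), ([317.2, 68.7], 0.67)]
pin_neck [([317.8, 59.1], 0.89), ([378.5, 102.5], 0.85), ([423.1, 122.9], 0.73)]
[321.32401843 189.80630892] [321.39313364 245.53754764]
```

View pics/w15.png

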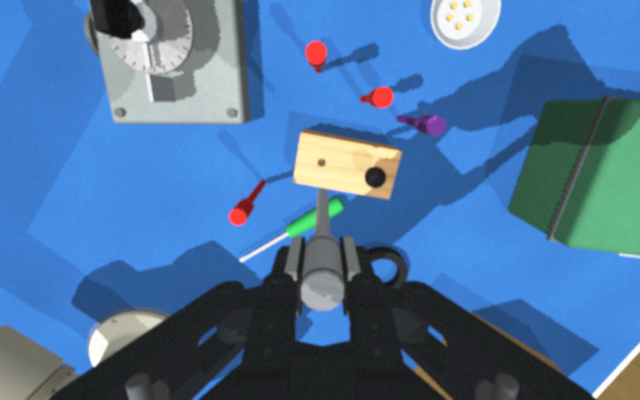

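```bash
python3 -m pendant '[{"x":-1,"y":-15,"z":-18,"twist":0},{"x":-1,"y":-42,"z":-49,"twist":0},{"x":-1,"y":-70,"z":-81,"twist":0},{"x":-1,"y":-97,"z":-112,"twist":0},{"x":-1,"y":-124,"z":-143,"twist":0},{"x":-1,"y":-151,"z":-175,"twist":0},{"x":-1,"y":-178,"z":-206,"twist":0},{"x":-1,"y":-194.6,"z":-224.7,"twist":0},{"x":-1,"y":-194.6,"z":-224.7,"twist":0},{"x":-1,"y":-194.6,"z":-224.7,"twist":0}]'
python3 -m pendant '[{"x":0,"y":0,"z":0,"twist":0},{"x":0,"y":0,"z":0,"twist":0}]'
python3 - <<'E'
from fit import *
W=capture("wrist");save(W,"w16");save(W,"w16c",(270,100,380,260),4.5);S=capture("scene");save(S,"s16",(290,60,410,260),4);D=capture("side");save(D,"d16",(230,60,350,260),4)
s=monitor.get_state();print(s["tcp_pos"],rot(s["eef_rot"])[:,0].round(4));
print(proj(W,s["tcp_pos"]-[0,0,.1315]),proj(W,[.635,.0928,.158]))
E
```

```text
clock: 13.7
tcp_pos: [0.6347, 0.0931, 0.3226]
eef_rot: [2.009, 0.389, -2.015]
wrist_force: [0.5, -0.5, -1.5]
gripper_width: 0.0187
clock: 13.9
tcp_pos: [0.6346, 0.0916, 0.3245]
eef_rot: [2.014, 0.386, -2.014]
wrist_force: [0.7, -0.2, -1.3]
gripper_width: 0.0187
[0.63467677 0.09195078 0.32471035] [ 6.e-04 -0.e+00 -1.e+00]
[321.44732775 189.72649647] [320.84129465 179.33813112]
```

```bash
python3 -c "
import cv2
for n in('s16','d16'):
    a=cv2.imread(f'pics/{n}.png');cv2.imwrite(f'pics/{n}.png',cv2.resize(a,None,fx=.74,fy=.74))"
```

```text
(no output)
```

View pics/w16.png

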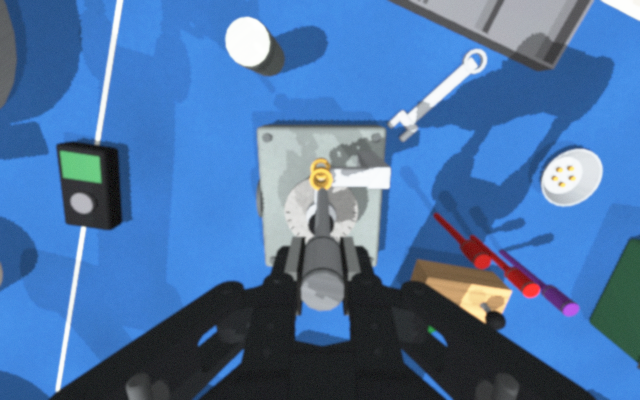

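View pics/s16.png

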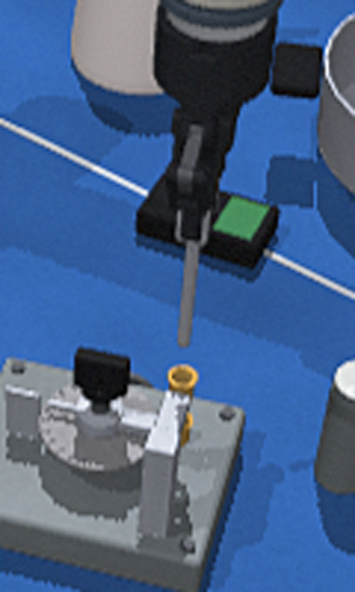

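View pics/d16.png

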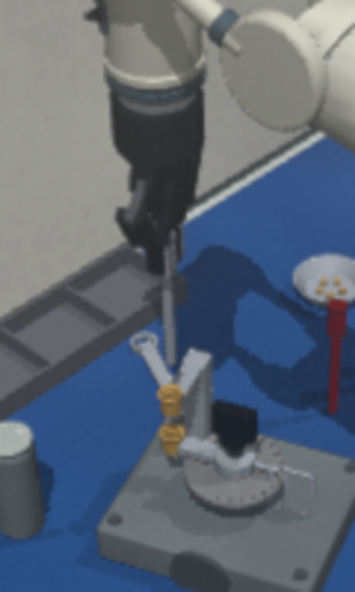

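View pics/w16c.png

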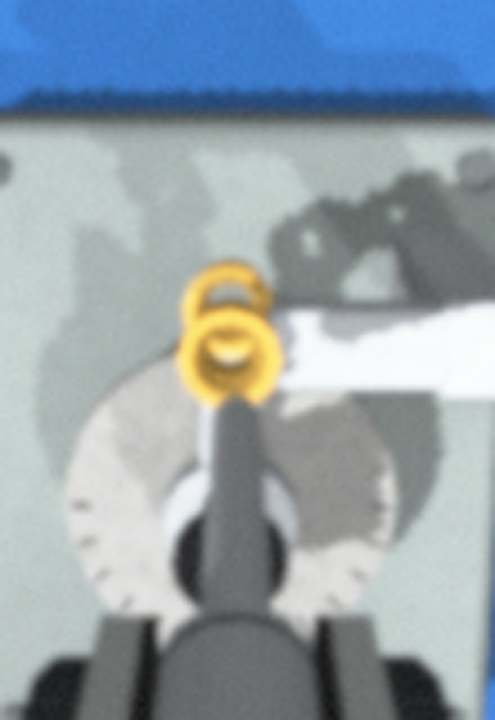

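```bash
python3 - <<'E'
from fit import *
W=capture("wrist");s=monitor.get_state();Rt=rot(s["eef_rot"]);print(s["tcp_pos"])
for z in(.191,.193,.195):
    t=atz(W,(322.2,189.3),z);b=atz(W,(321.2,178.9),.158);print(t,b,Rt.T@(b-t)*1000)
E
```

```text
[0.63471036 0.09211225 0.3246686 ]
[0.63480397 0.09152288 0.191     ] [0.6356984  0.09295201 0.158     ] [33.00051004 -1.00140945 -1.34384102]
[0.63536048 0.09174785 0.193     ] [0.6356984  0.09295201 0.158     ] [35.00020735 -0.99912864 -0.74257613]
[0.635917   0.09197281 0.195     ] [0.6356984  0.09295201 0.158     ] [36.99990466 -0.99684784 -0.14131124]
```

```bash
python3 -m pendant '[{"x":9,"y":-1,"z":-0.7,"twist":0},{"x":18,"y":-1,"z":-0.7,"twist":0},{"x":26,"y":-1,"z":-0.7,"twist":0},{"x":26,"y":-1,"z":-0.7,"twist":0},{"x":26,"y":-1,"z":-0.7,"twist":0},{"x":26,"y":-1,"z":-0.7,"twist":0}]'
python3 - <<'E'
from fit import *
W=capture("wrist");save(W,"w17c",(270,100,380,260),4.5);S=capture("scene");save(S,"s17",(320,130,380,210),7);D=capture("side");save(D,"d17",(260,130,320,230),6)
s=monitor.get_state();print(s["tcp_pos"])
print(proj(W,s["tcp_pos"]-[0,0,.1315]),proj(W,[.635,.0928,.158]))
E
```

```text
clock: 14.7
tcp_pos: [0.6352, 0.0941, 0.2987]
eef_rot: [2.014, 0.388, -2.012]
wrist_force: [0.2, 0.2, -1.3]
gripper_width: 0.0188
[0.63523897 0.09403494 0.2988616 ]
[321.75962532 189.95431913] [322.87008153 187.79594328]
```

View pics/w17c.png

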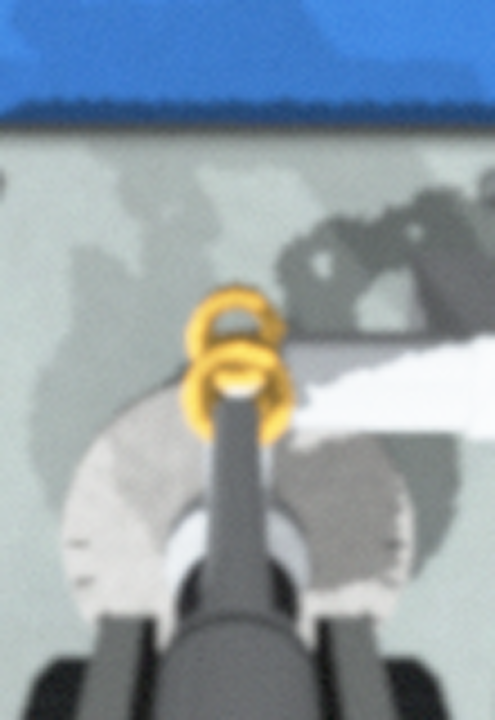

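View pics/s17.png

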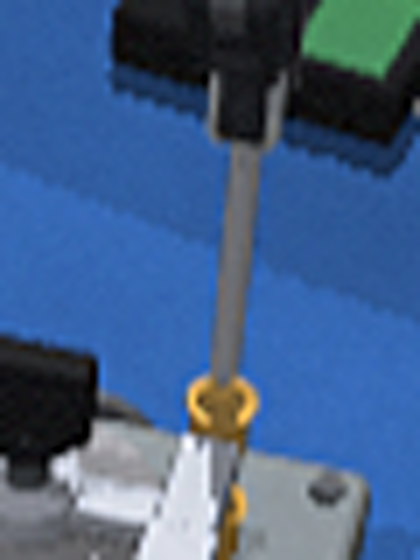

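View pics/d17.png

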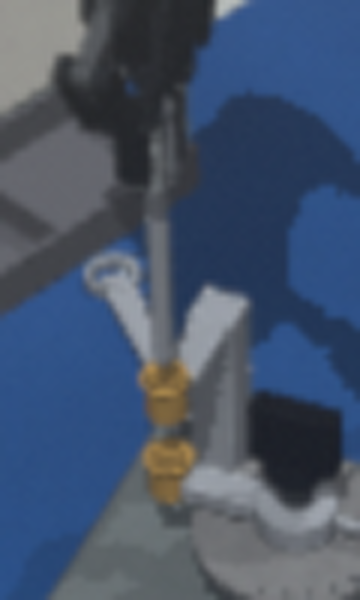

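```bash
python3 - <<'E'
from fit import *
s=monitor.get_state();Rt=rot(s["eef_rot"])
W=capture("wrist");S=capture("scene");D=capture("side")
B=np.array([.635,.0928,.158])
for n,p,sc,off in(("W",W,4.5,(270,100)),("S",S,7,(320,130)),("D",D,6,(260,130))):
    f=lambda X:((proj(p,X)-off)*sc).round(1)
    print(n,"mouth",f(B),"tip over it .167",f(B+[0,0,.009]),"tip at +1mm tool y",f(B+[0,0,.009]+Rt[:,1]*.001),"+1mm tool z",f(B+[0,0,.009]+Rt[:,2]*.001), "ring edges z", f(B+Rt[:,2]*.0125),f(B-Rt[:,2]*.0125),"tip edges",f(B+[0,0,.009]+Rt[:,2]*.0035),f(B+[0,0,.009]-Rt[:,2]*.0035))
save(W,"w18",(300,160,345,215),12)
save(S,"s18",(340,170,365,200),20);save(D,"d18",(275,180,300,210),20)
E
```

```text
W mouth [237.7 395.3] tip over it .167 [237.8 407.7] tip at +1mm tool y [242.7 407.7] +1mm tool z [237.8 412.3] ring edges z [237.6 451.1] [237.7 338. ] tip edges [237.8 423.9] [237.8 391.3]
S mouth [212.  396.7] tip over it .167 [213.9 377.6] tip at +1mm tool y [213.2 379.7] +1mm tool z [211. 377.] ring edges z [175.2 388.9] [249.  404.5] tip edges [203.5 375.4] [224.3 379.8]
D mouth [164.6 370.3] tip over it .167 [163.9 356. ] tip at +1mm tool y [164.8 354.7] +1mm tool z [165.9 356.6] ring edges z [189.5 377. ] [139.9 363.7] tip edges [170.9 357.9] [156.9 354.2]
```

View pics/w18.png

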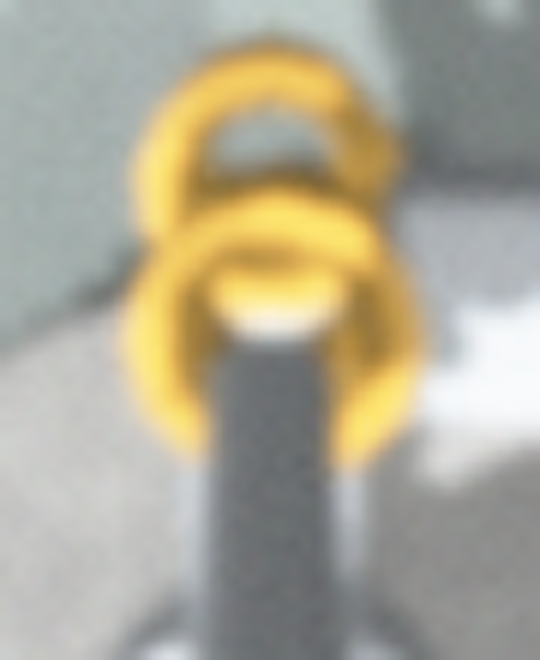

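View pics/s18.png

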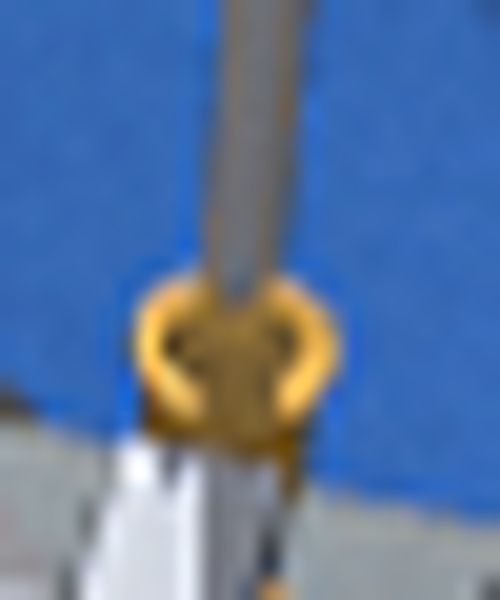

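View pics/d18.png

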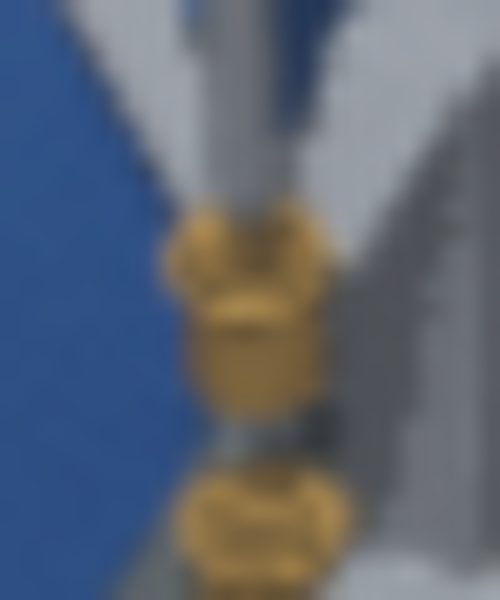

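```bash
python3 -m pendant '[{"x":0,"y":0.3,"z":-0.7,"twist":0},{"x":4,"y":0.3,"z":-0.7,"twist":0},{"x":8,"y":0.3,"z":-0.7,"twist":0},{"x":11,"y":0.3,"z":-0.7,"twist":0},{"x":14,"y":0.3,"z":-0.7,"twist":0},{"x":14,"y":0.3,"z":-0.7,"twist":0},{"x":14,"y":0.3,"z":-0.7,"twist":0}]'
python3 -m pendant '[{"x":0,"y":0,"z":0,"twist":0}]'
python3 -m pendant '[{"x":3,"y":0,"z":0,"twist":0},{"x":6,"y":0,"z":0,"twist":0},{"x":8,"y":0,"z":0,"twist":0},{"x":8,"y":0,"z":0,"twist":0}]'
python3 - <<'E'
from fit import *
W=capture("wrist");save(W,"w19",(270,100,380,260),4.5)
for i in range(3):
    s=monitor.get_state();print(s["tcp_pos"],s["wrist_force"].round(2),s["ft_torque"].round(3));capture("wrist")
E
```

```text
clock: 15.7
tcp_pos: [0.6358, 0.094, 0.2842]
eef_rot: [2.013, 0.388, -2.013]
wrist_force: [0.4, -0.0, -1.8]
gripper_width: 0.0186
clock: 15.8
tcp_pos: [0.6359, 0.094, 0.2845]
eef_rot: [2.013, 0.388, -2.013]
wrist_force: [0.0, 0.4, -1.7]
gripper_width: 0.0187
clock: 16.2
tcp_pos: [0.6358, 0.094, 0.2755]
eef_rot: [2.012, 0.388, -2.014]
wrist_force: [-0.4, 0.2, -0.7]
gripper_width: 0.0182
[0.63579237 0.0939837  0.27584939] [ 0.06 -0.67 -1.5 ] [ 0.054  0.009 -0.026]
[0.63585646 0.09396424 0.27615319] [-0.5   0.4  -1.66] [ 0.023 -0.002  0.079]
[0.63589112 0.09399774 0.27630409] [-0.16 -0.49 -1.6 ] [-0.032  0.004 -0.006]
```

View pics/w19.png

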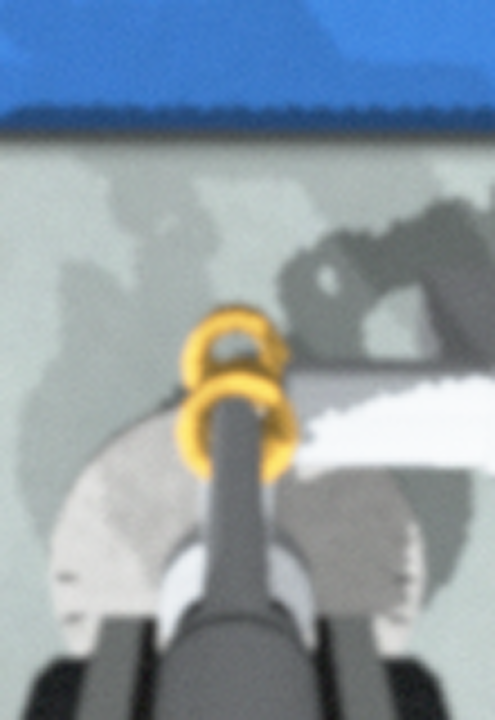

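The tip is inside the upper bore with no contact force, and the pin at x≈237 is centred in the ring (176–299 in the crop). Continuing down.

```bash
python3 -m pendant '[{"x":4,"y":0,"z":0,"twist":0},{"x":8,"y":0,"z":0,"twist":0},{"x":12,"y":0,"z":0,"twist":0},{"x":16,"y":0,"z":0,"twist":0},{"x":20,"y":0,"z":0,"twist":0},{"x":24,"y":0,"z":0,"twist":0},{"x":28,"y":0,"z":0,"twist":0},{"x":32,"y":0,"z":0,"twist":0},{"x":32,"y":0,"z":0,"twist":0}]'
python3 - <<'E'
from fit import *
W=capture("wrist");save(W,"w20",(270,100,380,260),4.5);D=capture("side");save(D,"d20",(260,150,320,230),7);
s=monitor.get_state();print(s["tcp_pos"],s["wrist_force"].round(2),s["ft_torque"].round(3))
E
```

```text
clock: 17.3
tcp_pos: [0.6357, 0.094, 0.2433]
eef_rot: [2.012, 0.388, -2.014]
wrist_force: [-0.8, -0.8, -1.8]
gripper_width: 0.0187
[0.63586517 0.09401743 0.24422288] [-0.03  0.29 -1.85] [-0.005  0.005 -0.008]
```

View pics/w20.png

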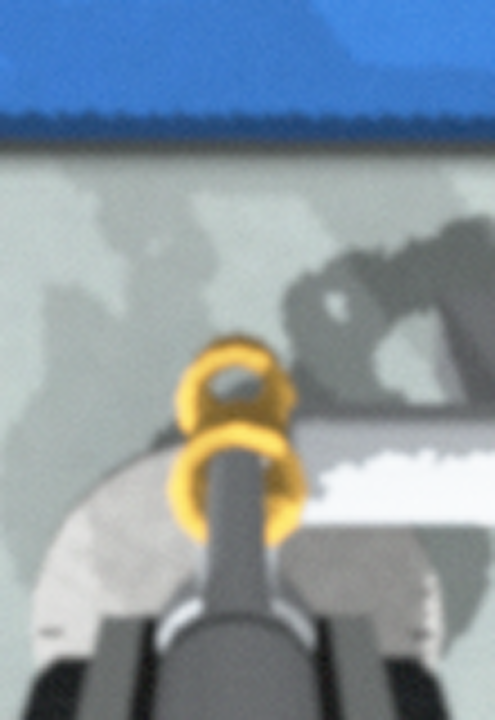

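View pics/d20.png

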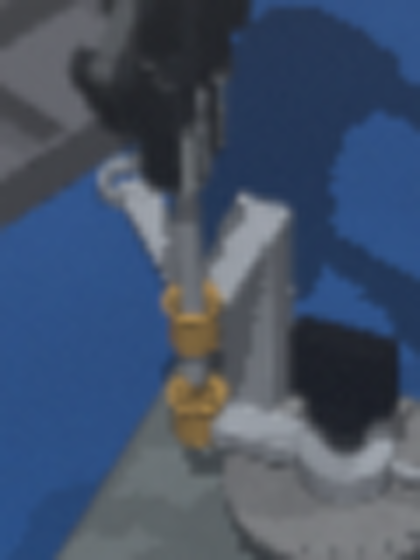

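```bash
python3 -m pendant '[{"x":3,"y":0,"z":0,"twist":0},{"x":6,"y":0,"z":0,"twist":0},{"x":9,"y":0,"z":0,"twist":0},{"x":12,"y":0,"z":0,"twist":0},{"x":15,"y":0,"z":0,"twist":0},{"x":18,"y":0,"z":0,"twist":0},{"x":18,"y":0,"z":0,"twist":0}]'
python3 - <<'E'
from fit import *
D=capture("side");save(D,"d21",(260,150,320,230),7);
s=monitor.get_state();print(s["tcp_pos"],s["wrist_force"].round(2),s["ft_torque"].round(3))
E
```

```text
clock: 18.1
tcp_pos: [0.6357, 0.094, 0.2255]
eef_rot: [2.012, 0.388, -2.014]
wrist_force: [0.2, 0.0, -1.9]
gripper_width: 0.0185
[0.63578562 0.09398359 0.22588457] [ 0.2  -0.21 -0.37] [-0.029  0.047  0.012]
```

View pics/d21.png

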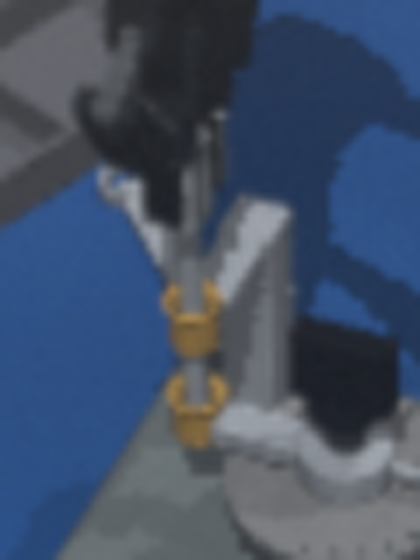

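```bash
python3 -m pendant '[{"x":4,"y":0,"z":0,"twist":0},{"x":8,"y":0,"z":0,"twist":0},{"x":12,"y":0,"z":0,"twist":0},{"x":16,"y":0,"z":0,"twist":0},{"x":20,"y":0,"z":0,"twist":0},{"x":24,"y":0,"z":0,"twist":0},{"x":27,"y":0,"z":0,"twist":0},{"x":29,"y":0,"z":0,"twist":0},{"x":29,"y":0,"z":0,"twist":0},{"x":29,"y":0,"z":0,"twist":0}]'
python3 -m pendant '[{"x":0,"y":0,"z":0,"twist":0},{"x":0,"y":0,"z":0,"twist":0},{"x":0,"y":0,"z":0,"twist":0}]'
python3 - <<'E'
from fit import *
W=capture("wrist");save(W,"w22");D=capture("side");save(D,"d22",(250,150,350,240),6);S=capture("scene");save(S,"s22",(270,140,390,230),6)
s=monitor.get_state();print(s["tcp_pos"],s["wrist_force"].round(2),s["ft_torque"].round(3),s["gripper_width"],s["joint_velocities"].round(4))
B=np.array([.6352,.093,0])
for n,p,sc,o in(("D",D,6,(250,150)),("S",S,6,(270,140))):
    print(n,[(z,((proj(p,B+[0,0,z])-o)*sc).round(1).tolist()) for z in(.045,.065,.085,.158,.175)])
E
```

```text
clock: 19.15
tcp_pos: [0.6359, 0.094, 0.1975]
eef_rot: [2.013, 0.388, -2.013]
wrist_force: [0.8, 0.8, -2.6]
gripper_width: 0.0187
clock: 19.45
tcp_pos: [0.636, 0.094, 0.1975]
eef_rot: [2.013, 0.388, -2.013]
wrist_force: [-0.0, 0.1, -1.6]
gripper_width: 0.0187
[0.63592629 0.09399963 0.19734227] [-0.32 -0.16 -1.31] [ 0.011  0.042 -0.008] 0.01859837350640353 [ 0.0002 -0.0011  0.0029 -0.0001  0.0017  0.0007]
D [(0.045, [232.6, 420.2]), (0.065, [231.2, 391.4]), (0.085, [229.7, 362.1]), (0.158, [224.0, 250.4]), (0.175, [222.6, 223.2])]
S [(0.045, [463.4, 470.6]), (0.065, [466.6, 438.8]), (0.085, [469.8, 406.2]), (0.158, [482.5, 280.0]), (0.175, [485.6, 248.9])]
```

View pics/w22.png

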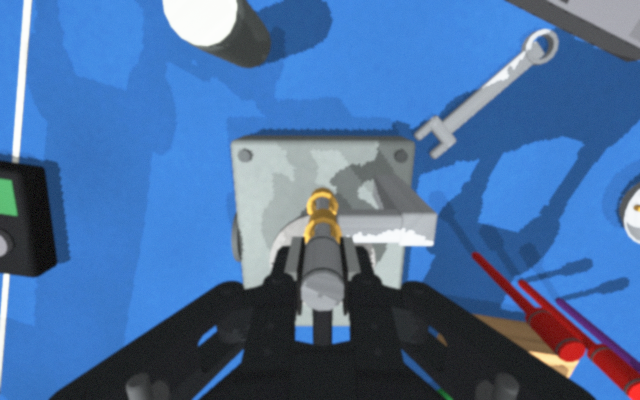

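View pics/d22.png

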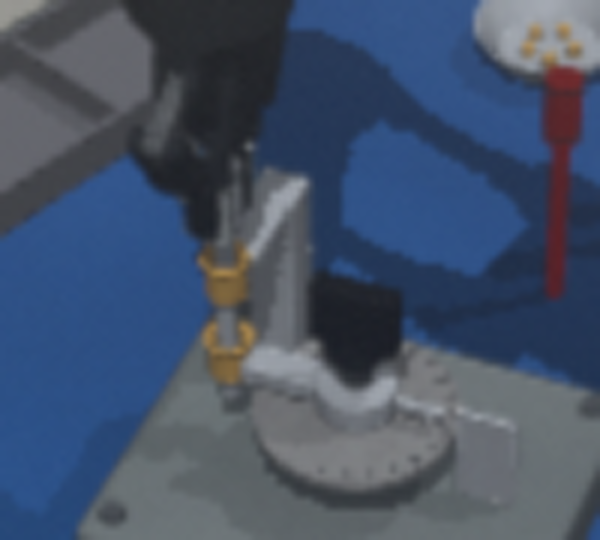

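View pics/s22.png

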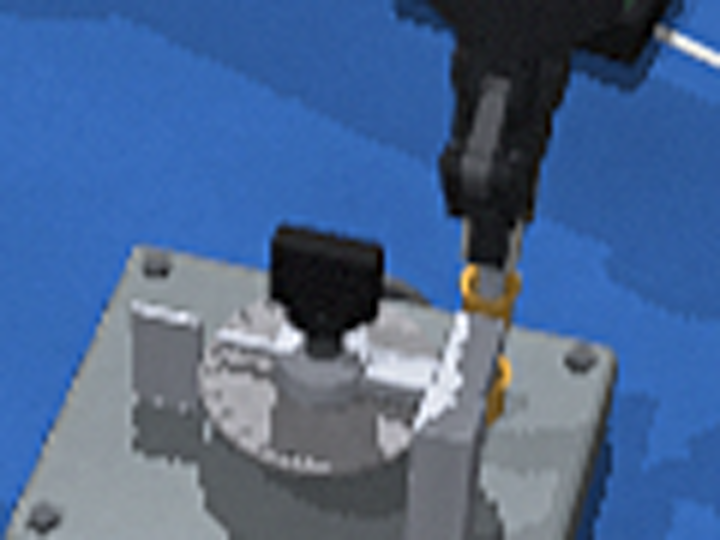

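The side view shows the pin through both bushings, with its tip ending near (232,400), below the lower bushing and above the housing. The vertical wrist force of about 1.3–1.6 N matches the pin's weight alone, lateral force is about 0, and the arm is still.

```bash
python3 -c "
from workcell import sign_off,monitor
s=monitor.get_state();print(s['clock'],s['wrist_force']);print(sign_off())"
```

```text
19.6 [-0.32097086 -0.16056774 -1.31228386]
the job is handed in; nothing more can be done
None
```

The job is done and handed in at about 19.6 s: I turned the knob until the pointer faced the index fin. I then took the grey cylindrical-head pin from the stand, threaded it through both bushings, and I'm still holding it there.

**Last checks:**
- **Knob:** after I let go, the fin, pointer, knob and both bushings lay in one line. The remaining angle is a few thousandths of a radian by eye.
- **Pin height:** the tool height (0.197 m) puts the tip at about 66 mm above the table. That leaves the head about 18 mm above the upper bushing's mouth. The side view shows the tip below the lower bushing; its clearance to the housing comes mainly from the tool height.
- **Load:** the wrist force was about 1.3–1.6 N downward with almost none sideways, which is the pin's weight, so the bushings carry nothing. The arm was still.
- **Other things:** I touched nothing else on the table.

**What disagreed or failed:**
- The first descent and closing commands were refused because rows need all four fields; nothing moved.
- The cameras differed by 1–3 mm, so I corrected the pin's position against the bushing in close views before inserting it.

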